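# Square a tube block into the corner of a bonding jig and hold it

## Robot

A 6-joint arm with a two-finger parallel gripper is mounted at the origin on a cart in front of the work surface, level with it; the furniture and walls round the work are solid. World frame = base frame: x ahead of the robot, y to its left, z up, the work surface at z = 0. Lengths are in m, angles in rad, forces in N, time in s.
With the tool pointing down it reaches from about 0.35 to 0.975 m from the base axis. Payload 4.9 kg.
Tool frame: the origin (TCP) lies midway between the tips of the shut fingers; the grasp point (between the pads) lies 19 mm behind it; z points along the fingers, y is the line along which they close (so a half turn about z gives the same grasp; the last joint's range is limited). The gripper opens to 85 mm and grips with 20 to 120 N. Pads are 22 mm wide; open, the fingers measure 114 mm over their backs; the gripper's body (76 mm by 85 mm) begins 54 mm behind the grasp point. The pads swing forward as they close: fully open they stand 13 mm farther back than shut.
Start: joints at [1.138, 0.053, 1.613, -0, 1.476, -0.119], TCP at [0.193, 0.594, 0.195] pointing down, gripper open.
Joint ranges: [-3.01, 3.01], [-1.01, 2.22], [0.06, 2.58], [-1.02, 4.17], [0.09, 2.62], [-3.14, 3.14]. Speed limits (rad/s): [2.57, 2.57, 3.14, 3.14, 3.14, 3.14].

## Interface

Orientations are given as a unit quaternion [x, y, z, w].
In Python, from workcell import readout, eyes, arm gives the robot as it stands. The module is installed in compiled form; this text tells all that it offers.
- The arm moves only by the tool servo_tool, never from a script. Its argument "moves" is a list of rows, each a list of 6 numbers: the shift along the tool's x, y, z in units of 0.25 m (1.0 is 0.25 m), then the turn, a rotation vector about the tool's x, y, z in units of 2 pi rad (1.0 is 2 pi rad). In form: [[dx, dy, dz, ax, ay, az], ...]. A call has 1 to 20 rows; each row is the pose to reach, as a shift and turn from the pose commanded when the call began, along the tool's axes at that moment, turning the shorter way round; what a row does not reach only later rows make up. A row lasts 1/8 s, in which the tool goes at most 62.5 mm and 10.7 degrees, less where a joint would pass 70% of its speed; a pose out of reach is approached as far as the arm can. A call with a number of a shift or a turn outside -1 to 1 is refused whole. A call with a gripper value outside its range is refused whole. "claw" is the finger opening in mm, from 0 to 85.4, set as the call begins (left out, the last holds). The fingers move at their own pace and stop on an object; "squeeze" is the grip in N (left out, the last holds). Time passes only in rows, so rows that repeat a pose let the fingers close. It gives the time, the measured TCP pose, the force, the opening and the grip force at its end, in the units of the state.
- readout.read_state(): the state, without advancing time (a new reading comes with each control period).
- eyes.capture(name): name is "scene" or "side" or "wrist"; returns a dict with "image" (480x640x3 uint8, red, green, blue), "K" (3x3 intrinsics, pixels), "R" (3x3) and "t" (3): a world point X has camera coordinates R X + t. Camera axes: x right, y down, z forward; pixel columns grow to the right and rows downward; lengths in m; the calibration is good to about 2 mm. A picture is of the moment at which its call begins. There is no depth.
- arm.finish_job(): hands the job in; it is judged then, once.
The state is a dict: "time": time; "joint_pos": joint angles; "joint_velocities": joint speeds; "tau": joint torques, N m; "tcp_pos": TCP position; "ee_rot": TCP orientation; "contact_force": force on the tool from outside, world axes, zero at the start; "ft_torque": the same for the moment, N m; "grip_width": finger opening in m; "gripper_force": force on a finger pad.
Only numpy, scipy, OpenCV 4.12 (cv2) and the standard library are available. Lean on these libraries where they do the work, as an engineer would, in place of code of your own. Each camera call takes 0.05 s, during which the arm holds its last target. There are 200 camera calls.

## Task

Pick up the metal tube block and set it upright, holes up, on the raised bed of the corner jig, its long side along the fence and one end up against the stop block. Then press it with one firm diagonal push against the fence and down on the bed at the same time, flush along the fence and still up against the stop, but without force that would dent it. Finish while still holding that push, do not let go or back away; leave the timer, the tube rack and the petri dish where they are.

Things in the scene. Friction and masses are not known exactly. Their poses are not given: they have to be found in the camera images.
- tube_block: pale metal block for sample tubes, a solid cuboid 34 mm (its x) by 110 mm (its y) by 38 mm high (its z), with one row of seven round holes in the top; mass 0.12 to 0.26 kg. Stands loose on the bench. Origin: centre of its underside. Either end may go to the stop. Gripped across its 34 mm width with the fingertips 15 mm or more above its underside, the fingers clear the fence.
- jig: bare metal corner jig, fixed to the bench: base plate 100 mm (x) by 170 mm (y), 8 mm thick, with the bed, the fence and the stop block fixed on it. Origin: on the bench surface, directly under the centre of the tube block's place. Its +x axis points at the fence, its -y axis at the stop block, z up. It may stand turned by up to 0.35 rad.
- bed: the jig's raised flat bed; same origin and axes as the jig. Its flat top is 30 mm above the bench and reaches from x = -23 to x = +17 mm (the fence face) and from y = -55 mm (the stop face) to y = +62 mm. Its friction can take a sideways load of up to about the downward push, so the sideways push has to be the larger for the fence to feel it; 15 to 25 N in all is plenty.
- fence: the jig's fence, a low bar on the bed along y; same origin and axes as the jig. Its face towards the bed is the plane x = +17 mm; the bar is 16 mm thick, 124 mm long (y from -62 to +62 mm) and rises 12 mm above the bed, to 42 mm above the bench. Rigid.
- stop: the jig's stop block at one end of the bed; same origin and axes as the jig. Its face towards the bed is the plane y = -55 mm; it is 36 mm wide (x from -23 to +13 mm), 18 mm thick and rises 24 mm above the bed, to 54 mm above the bench. Rigid.
- home (a point): the point on top of the bed (30 mm above the bench) where the centre of the tube block's underside belongs when it touches bed, fence and stop; axes as the jig's.
- timer: bystander: a small white kitchen-style timer, 24 x 68 x 62 mm high, standing on the bench; origin at the centre of its underside. The timer and the tube block may have changed places.
- tube_rack: bystander: an empty blue rack with 2 x 5 seats, 62 x 130 x 42 mm high; origin at the centre of its underside
- petri_dish: bystander: a round shallow dish, 66 mm across, 13 mm high, on the bench; origin at the centre of its underside
Mind the look-alikes: they are no part of the job. What is shaped like the tube_block but red is not meant.

How it is judged:
On the way, in this order (a step that is already met when the one before it is completed fails the run):
1. the tube block is lifted off the bench in the gripper (height (world z) of tube_block above 0.04 m and contact force between the fingers and tube_block above 1 N and contact force between tube_block and jig below 0.1 N), for 0.1 s.
2. the tube block lies flat on the bed, roughly along the fence and near the stop (contact force between tube_block and bed above 0.3 N and distance between tube_block and home below 0.03 m and angle between tube_block's own z axis and vertical below 0.06 rad and angle between the y axis of tube_block and the y axis of jig, either way round below 0.12 rad), for 0.1 s.
At the end, for the whole second after the job is handed in: The tube block stands upright (within 2 degrees) on the bed, parallel to the fence within 2 degrees and within 3 mm of its place touching bed, fence and stop; the robot still presses it, with more than 3 N on the fence and more than 5 N on the bed at the same time, at rest, through the last second (x of tube_block in the frame of home between -0.003 and 0.003 m and y of tube_block in the frame of home between -0.003 and 0.003 m and z of tube_block in the frame of home between -0.003 and 0.003 m and angle between tube_block's own z axis and vertical below 0.035 rad and angle between the y axis of tube_block and the y axis of jig, either way round below 0.035 rad and contact force between tube_block and fence above 3 N and contact force between tube_block and bed above 5 N and contact force between any of the fingers, the arm and tube_block above 3 N and linear speed of tube_block below 0.02 m/s); the arm keeps its last pose, push and grip.
It fails at once if the block is forced against the jig hard enough to dent it (more than 70 N on bed, fence or stop) (contact force between tube_block and bed above 70 N or contact force between tube_block and fence above 70 N or contact force between tube_block and stop above 70 N).
It fails at once if the timer, the tube rack or the petri dish is shifted by more than 15 mm (distance of any of timer, tube_rack, petri_dish from where it was at the start of the episode above 0.015 m).
It also fails if it takes over 48 s, if anything falls off the work surface, if the arm or the gripper's body presses on something with over 40 N, if the wrist force passes 120 N, or if a joint passes its speed limit or range.

## Working session

There is one attempt and no reset: what is moved stays moved. The work goes in short steps, Python scripts to look and compute and a tool call to move; the robot and the scene stay as the last step left them, time stands still between calls to the robot, and variables do not carry over. Pictures are saved under pics/ and viewed, at most 10 in all, crops included, and the job is handed in when it is done.

Besides the shell and the picture viewer there is one more tool, called after "Request:" as a command line: name --pt "numbers of a row" for each row, then --argument value for the rest. servo_tool: Moves the arm, as the interface text tells. Its arguments: {"type":"object","properties":{"moves":{"type":"array","items":{"type":"array","items":{"type":"number","minimum":-1,"maximum":1}}},"claw":{"type":"number"},"squeeze":{"type":"number"}},"required":["moves"]}

```bash
mkdir -p pics; cat > h.py <<'E'
import numpy as np, cv2, pickle
from workcell import readout, eyes, arm
def cap(n,tag):
    c=eyes.capture(n); cv2.imwrite(f'pics/{tag}.png',c['image'][:,:,::-1]); pickle.dump(c,open(f'pics/{tag}.pkl','wb')); return c
def load(tag): return pickle.load(open(f'pics/{tag}.pkl','rb'))
def ray(c,uv,z):
    R,t=np.array(c['R']),np.array(c['t']); o=-R.T@t
    d=R.T@np.linalg.inv(c['K'])@np.array([uv[0],uv[1],1.]); return o+d*(z-o[2])/d[2]
def proj(c,X):
    p=np.array(c['K'])@(np.array(c['R'])@np.array(X)+c['t']); return p[:2]/p[2]
E
python3 - <<'E'
from h import *
for n in ['scene','side','wrist']:
    c=cap(n,n+'0'); print(n,-np.array(c['R']).T@c['t'])
print(readout.read_state())
E
```

```text
scene [-0.06492191  1.01822813  0.98879676]
side [ 0.19220543 -1.04777818  0.47540564]
wrist [0.12388712 0.61642051 0.37236962]
{'time': 0.15, 'joint_pos': array([ 1.13800989e+00,  5.32078460e-02,  1.61396478e+00,  2.97297692e-06,
        1.47601140e+00, -1.18972308e-01]), 'joint_velocities': array([ 0.00034425, -0.00131879, -0.00287862, -0.00026757, -0.00043456,
        0.00130051]), 'tau': array([ 1.22286783e-04, -3.94245386e+01, -3.70718622e+01, -1.26668674e-04,
        4.63893812e-03, -2.57036930e-05]), 'tcp_pos': array([0.19268437, 0.59398848, 0.19405211]), 'ee_rot': array([ 1.56264112e-01,  9.87714986e-01, -7.65193850e-04, -2.18162882e-04]), 'contact_force': array([-0.53039034,  0.04387974,  0.14216262]), 'ft_torque': array([ 0.0682695 , -0.01882554, -0.0057459 ]), 'gripper_force': 0.0, 'grip_width': 0.08531662830803896}
```

View pics/scene0.png

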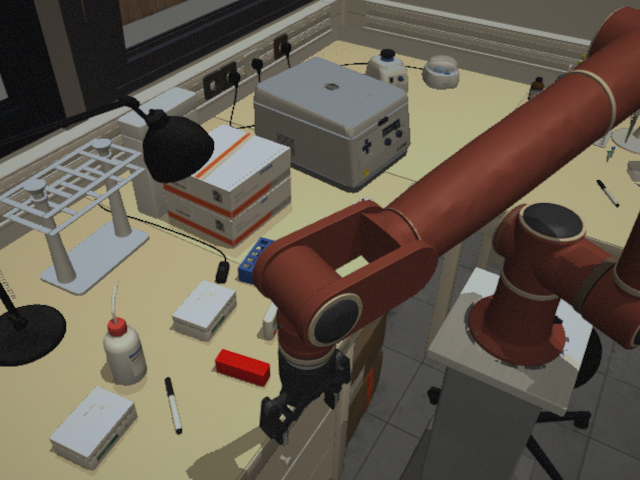

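View pics/side0.png

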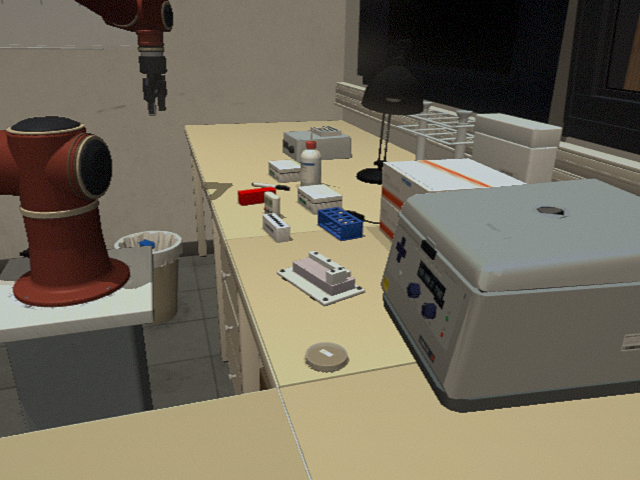

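Side view: candidates for the block are the pale one with a row of holes at (277,226), the red one at (257,196) which is the decoy, and the white timer at (272,204). The pale one with holes fits. The jig is at (320,277), the rack at (340,222) and the dish at (326,356). I'll confirm with an enlarged crop.

```bash
python3 - <<'E'
from h import *
c=load('side0')
im=cv2.imread('pics/side0.png')[185:305,225:385]
cv2.imwrite('pics/crop1.png',cv2.resize(im,None,fx=5,fy=5,interpolation=cv2.INTER_CUBIC))
for n,uv in dict(block=(277,220),jig=(320,280),rack=(340,222),dish=(326,356),timer=(272,212)).items(): print(n,ray(c,uv,0.02))
E
```

```text
block [0.46247958 0.19939712 0.02      ]
jig [ 0.46763513 -0.16597165  0.02      ]
rack [0.61591682 0.14306379 0.02      ]
dish [ 0.40079793 -0.41611451  0.02      ]
timer [0.46345081 0.265697   0.02      ]
```

View pics/crop1.png

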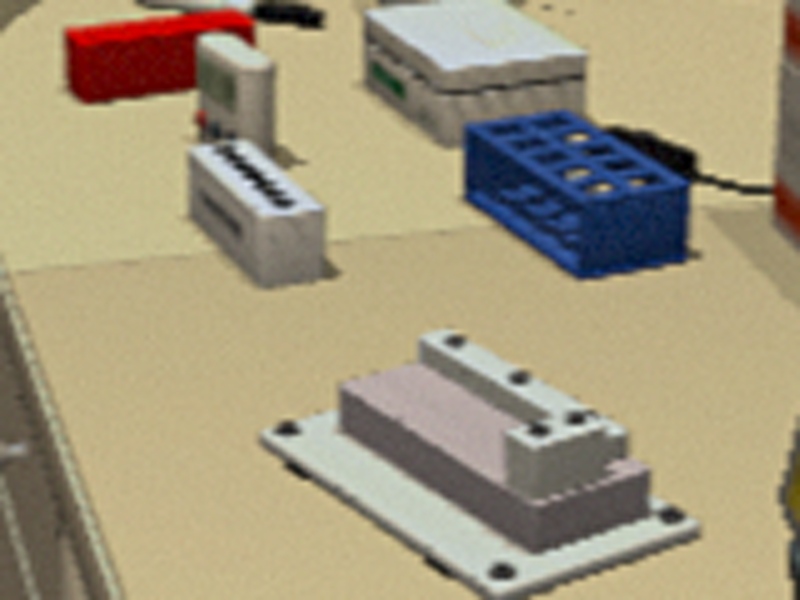

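```bash
cat >> h.py <<'E'
from scipy.spatial.transform import Rotation as Ro
def delta(p,yaw):
    """row units to reach TCP p, tool down with tool x-axis at world angle yaw (mod pi choice left to caller)"""
    s=readout.read_state(); R0=Ro.from_quat(s['ee_rot'])
    y=np.array([np.cos(yaw),np.sin(yaw),0]); z=np.array([0,0,-1.]); 
    R1=Ro.from_matrix(np.c_[y,np.cross(z,y),z])
    return np.r_[R0.inv().apply(np.array(p)-s['tcp_pos'])/.25,(R0.inv()*R1).as_rotvec()/(2*np.pi)].round(4)
def yawx():
    a=Ro.from_quat(readout.read_state()['ee_rot']).as_matrix()[:,0]; return np.arctan2(a[1],a[0])
E
python3 - <<'E'
from h import *
c=load('side0')
f=lambda u,v,z: ray(c,(225+u/5-.4,185+v/5-.4),z)[:2].round(4)
print('block',[f(*p,.038) for p in [(190,150),(240,142),(325,210),(262,222)]])
print('bed',[f(*p,.03) for p in [(340,385),(537,512)]],'base',[f(*p,.008) for p in [(262,437),(500,597),(698,525)]])
print('fence top',[f(*p,.042) for p in [(420,337),(628,437)]])
print('timer',[f(*p,0.062) for p in [(200,40),(270,65)]])
w=load('wrist0'); print(w['R'],w['K'][0]);print(yawx())
E
```

```text
block [array([0.4252, 0.1996]), array([0.4525, 0.2055]), array([0.4708, 0.0962]), array([0.4379, 0.088 ])]
bed [array([ 0.4318, -0.0875]), array([ 0.4747, -0.2197])] base [array([ 0.3993, -0.0827]), array([ 0.4539, -0.2406]), array([ 0.5459, -0.2063])]
fence top [array([ 0.47  , -0.0744]), array([ 0.5212, -0.1907])]
timer [array([0.4535, 0.3118]), array([0.4804, 0.257 ])]
[[ 0.30838907  0.95125877 -0.00171117]
 [ 0.91202772 -0.2951585   0.28475761]
 [ 0.2703731  -0.08937677 -0.95859803]] [392.4753329    0.         315.79921504]
2.827778084749815
```

The crop confirms it: the pale block with its row of holes spans crop (190–325, 140–285). The jig has its fence on the far (+x) side and its stop at the near (−y) end. I'll go above the block.

```bash
python3 - <<'E'
from h import *
print(delta((0.32,0.371,0.19),2.3)); print(delta((.446,.165,.19),1.71))
E
```

```text
[-7.597e-01 -6.912e-01  1.720e-02 -3.000e-04  0.000e+00  8.400e-02]
[-1.4935e+00 -1.3193e+00  1.8000e-02 -2.0000e-04  1.0000e-04  1.7790e-01]
```

Request:
servo_tool --pt "-0.76 -0.69 0.017 0 0 0.084" --pt "-0.76 -0.69 0.017 0 0 0.084" --pt "-0.76 -0.69 0.017 0 0 0.084" --pt "-0.76 -0.69 0.017 0 0 0.084" --pt "-0.76 -0.69 0.017 0 0 0.084"

```text
time: 0.78
tcp_pos: [0.3217, 0.369, 0.1903]
ee_rot: [0.411, 0.912, -0.0, 0.0]
contact_force: [-0.7, 0.4, 0.0]
grip_width: 0.0856
gripper_force: 0.0
```

```bash
python3 - <<'E'
from h import *
print(readout.read_state()['tcp_pos'],yawx(),delta((.446,.165,.19),1.71))
E
```

```text
[0.32169125 0.36901036 0.19034862] 2.2950421467676794 [-9.407e-01 -1.683e-01  1.900e-03 -0.000e+00  1.000e-04  9.310e-02]
```

Request:
servo_tool --pt "-0.94 -0.17 0.0 0 0 0.093" --pt "-0.94 -0.17 0.0 0 0 0.093" --pt "-0.94 -0.17 0.0 0 0 0.093" --pt "-0.94 -0.17 0.0 0 0 0.093" --pt "-0.94 -0.17 0.0 0 0 0.093" --pt "-0.94 -0.17 0.0 0 0 0.093"

```text
time: 1.52
tcp_pos: [0.4449, 0.169, 0.1905]
ee_rot: [0.654, 0.757, -0.0, -0.001]
contact_force: [0.1, 0.8, 0.2]
grip_width: 0.0858
gripper_force: 0.0
```

```bash
python3 - <<'E'
from h import *
cap('wrist','wrist1'); cap('side','side1'); print(readout.read_state()['tcp_pos'],yawx())
E
```

```text
[0.44462652 0.16952276 0.19057289] 1.718070017655404
```

View pics/wrist1.png

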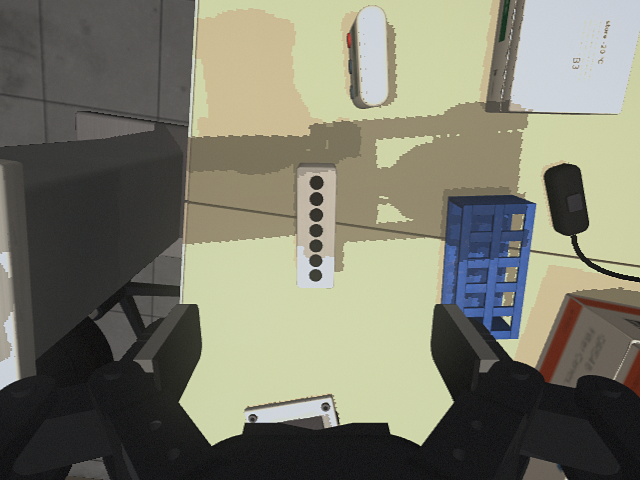

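The wrist view shows the block's seven holes from (316,183) to (315,275), with the timer at (371,57) and the rack at (490,265), both clear. I'll measure it from the holes.

```bash
python3 - <<'E'
from h import *
c=load('wrist1'); g=cv2.cvtColor(c['image'],cv2.COLOR_RGB2GRAY)
m=np.zeros_like(g); m[168:290,302:332]=(g[168:290,302:332]<70)*255
n,l,st,ce=cv2.connectedComponentsWithStats(m)
P=np.array([ray(c,ce[i],.037) for i in range(1,n) if st[i,4]>40])[:,:2]; print(len(P),P.round(4))
d=P[0]-P[-1]; yaw=np.arctan2(d[1],d[0]); ctr=P.mean(0); print(ctr,yaw)
for uv in [(298,165),(335,165),(333,288),(298,288)]: print(ray(c,uv,.038)[:2])
print(delta((*ctr,.025),yaw), delta((*ctr,.09),yaw))
E
```

```text
7 [[0.4419 0.1914]
 [0.4438 0.1775]
 [0.4458 0.1636]
 [0.4476 0.1498]
 [0.4496 0.1357]
 [0.4514 0.1219]
 [0.4534 0.1079]]
[0.44764459 0.14970954] 1.7078640290827032
[0.42479765 0.20362458]
[0.45532964 0.20811242]
[0.47121835 0.09801067]
[0.43954781 0.09334658]
[-8.040e-02  6.000e-04  6.623e-01 -1.000e-04 -1.000e-04  1.600e-03] [-8.030e-02  5.000e-04  4.023e-01 -1.000e-04 -1.000e-04  1.600e-03]
```

Request:
servo_tool --pt "-0.08 0 0.4 0 0 0.0" --pt "-0.08 0 0.6 0 0 0.0" --pt "-0.08 0 0.69 0 0 0" --pt "-0.08 0 0.698 0 0 0" --pt "-0.08 0 0.698 0 0 0" --claw 70

```text
time: 2.25
tcp_pos: [0.4492, 0.1495, 0.0181]
ee_rot: [0.653, 0.757, 0.001, 0.001]
contact_force: [-0.6, 0.5, 1.0]
grip_width: 0.0697
gripper_force: 0.0
```

Request:
servo_tool --pt "0 0 0 0 0 0" --pt "0 0 0 0 0 0" --pt "0 0 0 0 0 0" --pt "0 0 0 0 0 0" --pt "0 0 0 0 0 0" --pt "0 0 0 0 0 0" --claw 20 --squeeze 60

```text
time: 3.0
tcp_pos: [0.4481, 0.1483, 0.0161]
ee_rot: [0.654, 0.756, -0.0, -0.0]
contact_force: [0.5, -0.4, 0.1]
grip_width: 0.0199
gripper_force: 0.0
```

The opening went to 20 mm with no grip force, so I've missed something. I'll look.

```bash
python3 - <<'E'
from h import *
c=cap('wrist','wrist2'); s=cap('side','side2'); print(readout.read_state())
im=s['image'][170:290,220:380,::-1]
a=cv2.resize(im,(800,600),interpolation=cv2.INTER_CUBIC)
b=cv2.resize(c['image'][:,:,::-1],(400,300))
v=np.zeros((600,800,3),np.uint8); v[:300,:400]=b; v[150:450,400:]=cv2.resize(a,(400,300)); cv2.imwrite('pics/v2.png',v)
E
```

```text
{'time': 3.1, 'joint_pos': array([ 1.61879985e-01, -1.32589711e-01,  2.10922140e+00,  2.52396112e-05,
        1.16522708e+00,  1.70521019e-02]), 'joint_velocities': array([ 0.0014477 , -0.00026841,  0.00226352, -0.0008615 ,  0.00022452,
       -0.00053486]), 'tau': array([-4.63782009e-03, -2.65720689e+01, -3.23747420e+01, -3.62347218e-04,
        1.23403694e-03,  1.51906835e-05]), 'tcp_pos': array([0.44806939, 0.14836412, 0.01615064]), 'ee_rot': array([ 6.54097747e-01,  7.56410021e-01, -9.46828852e-05, -9.42029978e-05]), 'contact_force': array([0.35139739, 0.92684602, 0.24314691]), 'ft_torque': array([ 0.03551648,  0.00871398, -0.04102791]), 'gripper_force': 0.0, 'grip_width': 0.020354270703023213}
```

View pics/v2.png

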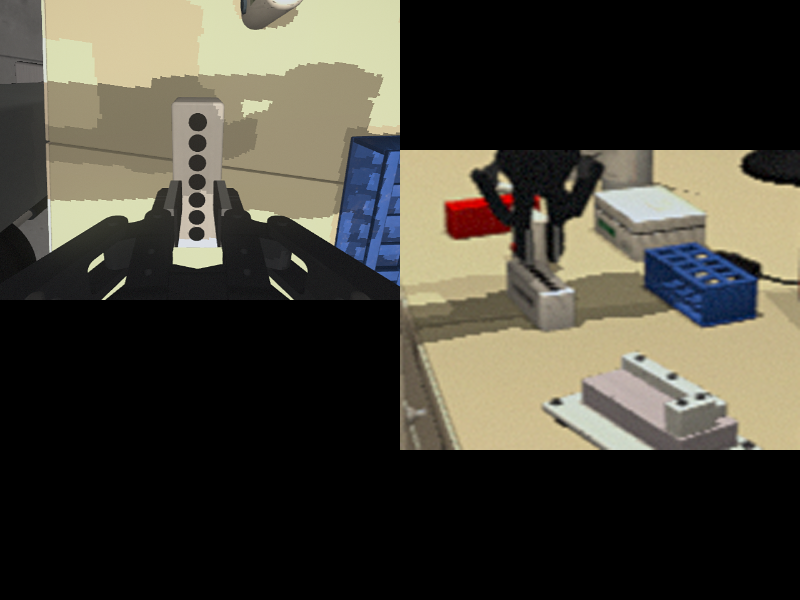

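```bash
python3 - <<'E'
from h import *
c=load('wrist2'); s=load('side2')
a=cv2.resize(c['image'][140:440,220:420,::-1],(400,600),interpolation=cv2.INTER_CUBIC)
b=cv2.resize(s['image'][180:255,245:295,::-1],(400,600),interpolation=cv2.INTER_CUBIC)
cv2.imwrite('pics/v3.png',np.hstack([a,b]))
p=readout.read_state()['tcp_pos']; print(proj(c,p),proj(s,p))
E
```

```text
[315.61064143 275.3468737 ] [275.84064975 228.5820536 ]
```

View pics/v3.png

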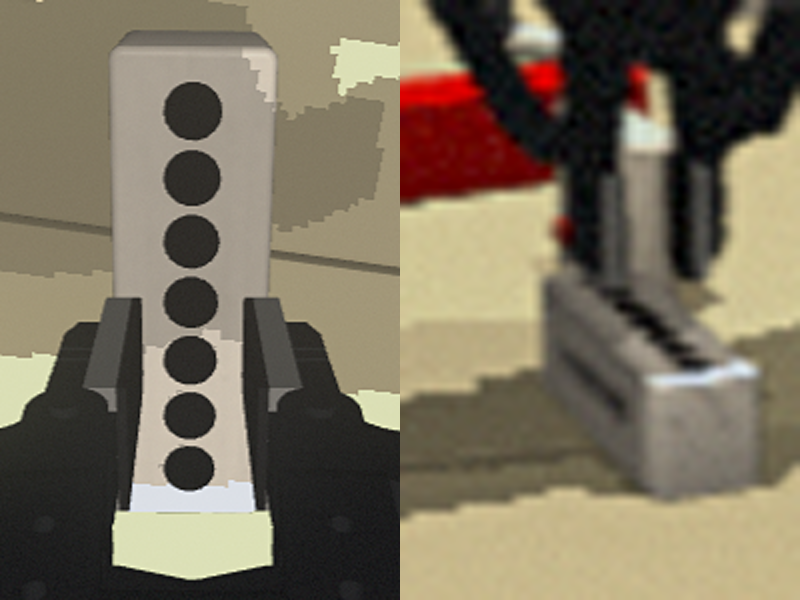

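```bash
python3 - <<'E'
from h import *
c=load('wrist2'); s=load('side2')
def ploty(c,uv,y):
    a,b=ray(c,uv,0),ray(c,uv,.1); return a+(b-a)*(y-a[1])/(b[1]-a[1])
print(ploty(c,(316,289),.159), ploty(s,(281,215),.137),ploty(s,(281,215),.148))
for z in (.016,.03,.045): print(z,ray(c,(290,289),z)[:2],ray(c,(342,289),z)[:2])
E
```

```text
[0.44669868 0.159      0.05643886] [0.45921631 0.137      0.05491109] [0.46169536 0.148      0.05100704]
0.016 [0.43660293 0.1393028 ] [0.46202648 0.14302095]
0.03 [0.4366934  0.14562407] [0.46012451 0.14905083]
0.045 [0.43679034 0.15239686] [0.45808668 0.15551142]
```

Both views put the fingertips about 50 mm above the bench, over the block's top, while the reported TCP is 16 mm. So the real fingertips sit about 35 mm higher than the TCP says. I'll open and go down cautiously in small steps, watching the force.

Request:
servo_tool --pt "0 0 0 0 0 0" --pt "0 0 0 0 0 0" --pt "0 0 0.02 0 0 0" --pt "0 0 0.04 0 0 0" --pt "0 0 0.05 0 0 0" --pt "0 0 0.05 0 0 0" --claw 55

```text
time: 3.85
tcp_pos: [0.4478, 0.1483, 0.0033]
ee_rot: [0.654, 0.756, -0.0, -0.0]
contact_force: [-0.3, 1.1, 0.2]
grip_width: 0.0551
gripper_force: 0.0
```

```bash
python3 - <<'E'
from h import *
c=cap('wrist','wrist3'); s=cap('side','side3')
a=cv2.resize(c['image'][140:440,220:420,::-1],(400,600),interpolation=cv2.INTER_CUBIC)
b=cv2.resize(s['image'][180:255,245:295,::-1],(400,600),interpolation=cv2.INTER_CUBIC)
cv2.imwrite('pics/v4.png',np.hstack([a,b]))
E
```

```text
(no output)
```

View pics/v4.png

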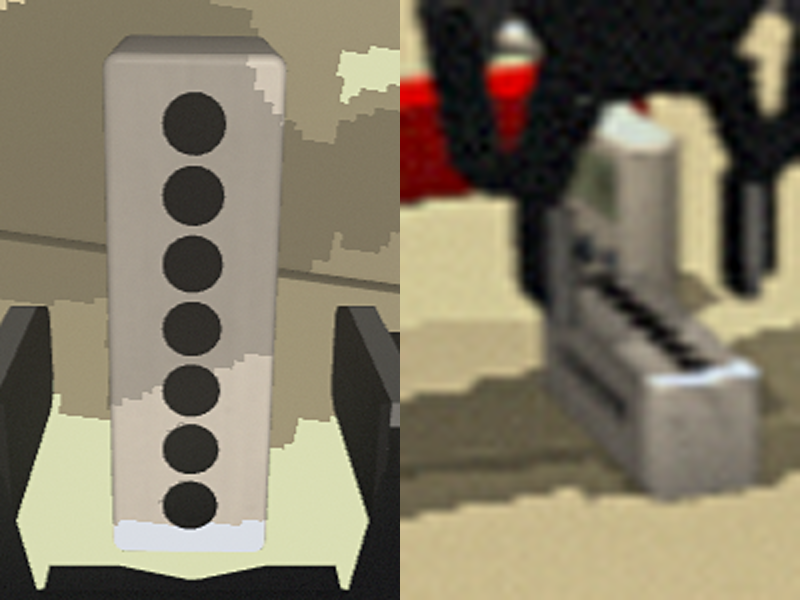

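Tips are still about 45 mm up with no contact. Going down further, in steps.

Request:
servo_tool --pt "0 0 0.025 0 0 0" --pt "0 0 0.045 0 0 0" --pt "0 0 0.05 0 0 0" --pt "0 0 0.05 0 0 0"

```text
time: 4.45
tcp_pos: [0.448, 0.1484, -0.0089]
ee_rot: [0.654, 0.756, -0.0, -0.0]
contact_force: [-0.5, 0.7, -0.1]
grip_width: 0.0551
gripper_force: 0.0
```

Request:
servo_tool --pt "0 0 0.02 0 0 0" --pt "0 0 0.04 0 0 0" --pt "0 0 0.045 0 0 0" --pt "0 0 0.045 0 0 0"

```text
time: 4.95
tcp_pos: [0.448, 0.1484, -0.0202]
ee_rot: [0.654, 0.756, -0.0, -0.0]
contact_force: [0.1, 0.6, -0.0]
grip_width: 0.0557
gripper_force: 0.0
```

Request:
servo_tool --pt "0 0 0 0 0 0" --pt "0 0 0 0 0 0" --pt "0 0 0 0 0 0" --pt "0 0 0 0 0 0" --pt "0 0 0 0 0 0" --claw 20

```text
time: 5.58
tcp_pos: [0.4486, 0.1485, -0.0196]
ee_rot: [0.654, 0.756, 0.0, 0.0]
contact_force: [0.8, 0.4, 3.3]
grip_width: 0.0327
gripper_force: 61.0
```

```bash
python3 - <<'E'
from h import *
c=cap('wrist','wrist4'); s=cap('side','side4')
a=cv2.resize(c['image'][140:440,220:420,::-1],(400,600),interpolation=cv2.INTER_CUBIC)
b=cv2.resize(s['image'][180:255,245:295,::-1],(400,600),interpolation=cv2.INTER_CUBIC)
cv2.imwrite('pics/v5.png',np.hstack([a,b]))
E
```

```text
(no output)
```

Gripped: 61 N at a 33 mm opening. Lift, then check the tip height against the block's underside.

Request:
servo_tool --pt "0 0 -0.1 0 0 0" --pt "0 0 -0.3 0 0 0" --pt "0 0 -0.4 0 0 0" --pt "0 0 -0.4 0 0 0" --pt "0 0 -0.4 0 0 0"

```text
time: 6.3
tcp_pos: [0.4466, 0.1481, 0.0778]
ee_rot: [0.654, 0.756, -0.001, -0.001]
contact_force: [-0.9, -0.2, -1.7]
grip_width: 0.0325
gripper_force: 60.7
```

```bash
python3 - <<'E'
from h import *
c=cap('wrist','wrist5'); s=cap('side','side5')
a=cv2.resize(c['image'][140:440,220:420,::-1],(400,600),interpolation=cv2.INTER_CUBIC)
b=cv2.resize(s['image'][160:235,245:295,::-1],(400,600),interpolation=cv2.INTER_CUBIC)
cv2.imwrite('pics/v5.png',np.hstack([a,b]))
E
```

```text
(no output)
```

View pics/v5.png

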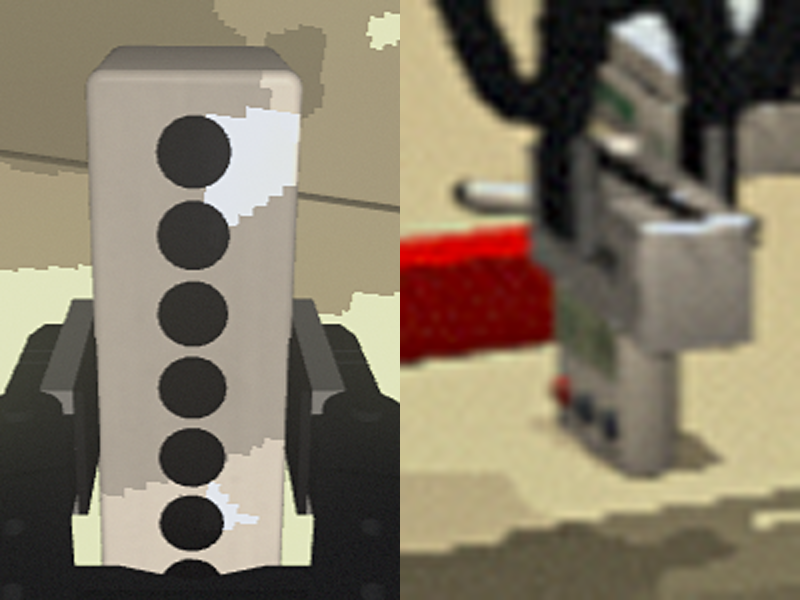

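Lifted, upright, with the tips about 19 mm above the underside. I'll move beside the jig, turned to its rough yaw of 1.91, for one close look.

```bash
python3 - <<'E'
from h import *
print(delta((.44,.02,.19),1.75),delta((.379,-.205,.19),1.91))
E
```

```text
[-0.5034 -0.1011 -0.4495 -0.0007  0.     -0.0055] [-1.3587e+00 -4.7250e-01 -4.4780e-01 -7.0000e-04 -1.0000e-04 -3.0900e-02]
```

Request:
servo_tool --pt "-0.2 -0.05 -0.44 0 0 0" --pt "-0.5 -0.1 -0.45 0 0 -0.005" --pt "-0.6 -0.16 -0.45 0 0 -0.01" --pt "-0.8 -0.24 -0.45 0 0 -0.02" --pt "-0.9 -0.3 -0.45 0 0 -0.031" --pt "-0.9 -0.3 -0.45 0 0 -0.031"

```text
time: 7.15
tcp_pos: [0.4053, -0.0866, 0.191]
ee_rot: [0.579, 0.815, -0.0, -0.001]
contact_force: [0.1, 0.7, -2.5]
grip_width: 0.033
gripper_force: 60.7
```

```bash
python3 - <<'E'
from h import *
print(delta((.379,-.205,.19),1.91))
E
```

```text
[-4.126e-01 -2.548e-01  3.800e-03 -3.000e-04 -2.000e-04 -7.000e-04]
```

Request:
servo_tool --pt "-0.2 -0.12 0 0 0 0" --pt "-0.4 -0.25 0 0 0 0" --pt "-0.41 -0.25 0 0 0 0" --pt "-0.41 -0.25 0 0 0 0" --pt "-0.41 -0.25 0 0 0 0"

```text
time: 7.78
tcp_pos: [0.382, -0.201, 0.1919]
ee_rot: [0.576, 0.817, 0.0, -0.001]
contact_force: [-0.5, 0.4, -2.3]
grip_width: 0.0331
gripper_force: 60.7
```

```bash
python3 - <<'E'
from h import *
c=cap('wrist','wrist6'); s=cap('side','side6'); print(readout.read_state()['tcp_pos'],yawx())
E
```

```text
[ 0.38207113 -0.20123192  0.19228346] 1.912883017192284
```

View pics/wrist6.png

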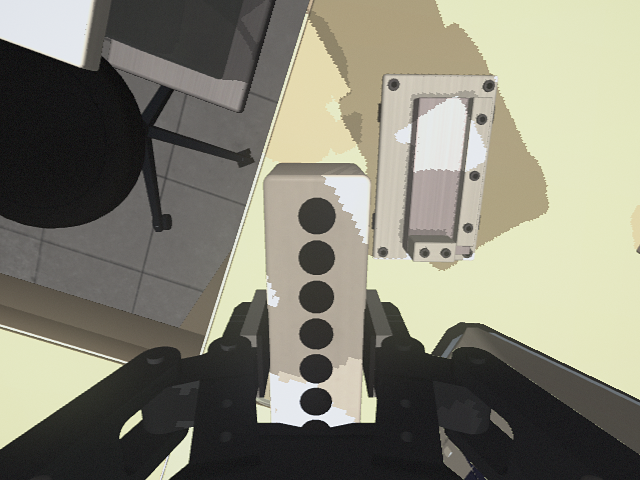

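The jig is well seen: fence screws at (481,119), (474,176) and (468,228), stop screws at (424,252) and (445,252), plate screws at (394,85), (488,86) and (382,252). The held block's holes run from (317,215) downwards.

```bash
cat >> h.py <<'E'
def blob(c,uv,r=7):
    g=cv2.cvtColor(c['image'],cv2.COLOR_RGB2GRAY); u,v=uv; p=g[v-r:v+r+1,u-r:u+r+1].astype(float)
    th=(p.min()+np.median(p))/2; n,l,st,ce=cv2.connectedComponentsWithStats((p<th).astype(np.uint8))
    i=min(range(1,n),key=lambda i:np.hypot(*(ce[i]-r))-(st[i,4]>8)*5); return ce[i]+[u-r,v-r]
E
python3 - <<'E'
from h import *
c=load('wrist6')
F=np.array([ray(c,blob(c,p),.042)[:2] for p in [(481,119),(474,176),(468,228)]])
S=np.array([ray(c,blob(c,p),.054)[:2] for p in [(424,252),(445,252)]])
B=np.array([ray(c,blob(c,p),.008)[:2] for p in [(394,85),(488,86),(382,252)]])
d=F[0]-F[2]; a1=np.arctan2(d[1],d[0]); d=B[0]-B[2]; a2=np.arctan2(d[1],d[0]); e=B[1]-B[0]; print('yaw',a1,a2,np.arctan2(e[1],e[0])+np.pi/2,'len',np.hypot(*(F[0]-F[2])),np.hypot(*d),np.hypot(*e))
a=(a1+a2)/2; y=np.array([np.cos(a),np.sin(a)]); x=np.array([y[1],-y[0]])
O=F[1]-.025*x; print('O',O)
for P in (F,S,B): print((np.c_[(P-O)@x,(P-O)@y]*1000).round(1))
# edges: bed left top edge approx, stop face top edge, fence face top edge
for n,uv,z in [('bed left',(413,110),.03),('bed far',(440,97),.03),('fence face',(466,125),.042),('stop face',(435,242),.054)]:
    q=ray(c,uv,z)[:2]-O; print(n,(q@x*1000).round(1),(q@y*1000).round(1))
s=readout.read_state(); zt=s['tcp_pos'][2]+.0196+.037
g=cv2.cvtColor(c['image'],cv2.COLOR_RGB2GRAY)
H=[]
for p in [(317,215),(317,257),(316,297),(316,333),(316,368)]:
    r=22 if p[1]<300 else 17; q=g[p[1]-r:p[1]+r,p[0]-r:p[0]+r]; n,l,st,ce=cv2.connectedComponentsWithStats((q<75).astype(np.uint8))
    H.append(ray(c,ce[l[r,r]]+[p[0]-r,p[1]-r],zt)[:2])
H=np.array(H); d=H[0]-H[-1]; print('spacing',np.hypot(*d)/4,'yaw',np.arctan2(d[1],d[0]),'tool',yawx(),'centre',H[3],'tcp',s['tcp_pos'])
E
```

```text
yaw 1.9013672271805304 1.8947347813181485 1.8906688684998565 len 0.08994413939142501 0.15287995311242353 0.08157133286736684
O [ 0.47302993 -0.13745513]
[[ 24.8  45.1]
 [ 25.   -0. ]
 [ 25.1 -44.9]]
[[-13.8 -64.1]
 [  4.2 -64.1]]
[[-40.5  73.7]
 [ 41.1  73.1]
 [-41.  -79.2]]
bed left -27.6 51.4
bed far -6.4 61.9
fence face 13.2 40.2
stop face -5.6 -54.9
spacing 0.014031144245177166 yaw 1.9080227272276036 tool 1.912883017192284 centre [ 0.38168337 -0.19974496] tcp [ 0.38207113 -0.20123192  0.19228346]
```

```bash
cat >> h.py <<'E'
O=np.array([.4730,-.1375]); JY=1.897
jx=np.array([np.sin(JY),-np.cos(JY)]); jy=np.array([np.cos(JY),np.sin(JY)])
def tgt(x,y,u): # block centre in jig mm, underside mm -> tcp
    return np.r_[O+jx*x/1e3+jy*(y-1.5)/1e3,u/1e3-.0196]
E
python3 - <<'E'
from h import *
print(delta(tgt(-4,5,160),JY+.005),delta(tgt(-4,5,80),JY+.005),delta(tgt(-4,5,36),JY+.005))
E
```

```text
[ 1.323e-01  4.124e-01  2.076e-01 -0.000e+00 -1.000e-04  1.700e-03] [ 1.322e-01  4.124e-01  5.276e-01 -0.000e+00 -1.000e-04  1.700e-03] [ 1.321e-01  4.124e-01  7.036e-01 -0.000e+00 -1.000e-04  1.700e-03]
```

Request:
servo_tool --pt "0.07 0.2 0.1 0 0 0.002" --pt "0.13 0.41 0.2 0 0 0.002" --pt "0.132 0.412 0.21 0 0 0.002" --pt "0.132 0.412 0.35 0 0 0.002" --pt "0.132 0.412 0.53 0 0 0.002" --pt "0.132 0.412 0.53 0 0 0.002" --pt "0.132 0.412 0.53 0 0 0.002"

```text
time: 8.75
tcp_pos: [0.4687, -0.1376, 0.0619]
ee_rot: [0.582, 0.813, 0.0, 0.001]
contact_force: [0.9, 0.1, -1.2]
grip_width: 0.0328
gripper_force: 61.0
```

```bash
python3 - <<'E'
from h import *
c=cap('wrist','wrist7'); cap('side','side7'); s=readout.read_state(); print(s['tcp_pos'],yawx(),s['contact_force'],s['ft_torque'],delta(tgt(-4,5,36),JY+.005))
E
```

```text
[ 0.46955593 -0.13799447  0.06285093] 1.8979131037388723 [ 0.39439149 -0.47606181 -1.93965225] [-0.04196995 -0.02177983  0.00325012] [ 0.0121 -0.0029  0.1858  0.0005  0.0005 -0.0006]
```

Request:
servo_tool --pt "0.012 0 0.08 0 0 0" --pt "0.012 -0.002 0.16 0 0 0" --pt "0.012 -0.002 0.186 0 0 0" --pt "0.012 -0.002 0.186 0 0 0" --pt "0.012 -0.002 0.186 0 0 0"

```text
time: 9.48
tcp_pos: [0.4674, -0.135, 0.0149]
ee_rot: [0.583, 0.813, 0.0, 0.001]
contact_force: [0.5, 0.3, -0.9]
grip_width: 0.0328
gripper_force: 61.1
```

Request:
servo_tool --pt "0 0 0.004 0 0 0" --pt "0 0 0.008 0 0 0" --pt "0 0 0.012 0 0 0" --pt "0 0 0.014 0 0 0" --pt "0 0 0.014 0 0 0"

```text
time: 10.1
tcp_pos: [0.4664, -0.1345, 0.0104]
ee_rot: [0.583, 0.813, -0.0, -0.0]
contact_force: [-2.8, 0.6, 3.2]
grip_width: 0.0329
gripper_force: 61.6
```

```bash
python3 - <<'E'
from h import *
s=readout.read_state(); print(s['tcp_pos'],yawx(),s['contact_force'],s['ft_torque'],delta(tgt(-4,5,30),JY+.005))
c=cap('side','side8')
cv2.imwrite('pics/v9.png',cv2.resize(c['image'][205:315,255:375,::-1],(655,600),interpolation=cv2.INTER_CUBIC))
E
```

```text
[ 0.46642788 -0.13448012  0.01043979] 1.8979263804757671 [-2.81303166  0.61768332  3.19229883] [ 0.16698305  0.33182077 -0.00310653] [-0.0059  0.005   0.0002 -0.     -0.     -0.0006]
```

Touched down on the bed with about 5 N (the reading goes from −1.9 to 3.2). Next, slide to the stop.

Request:
servo_tool --pt "0 0 0 0 0 0" --pt "-0.004 0 0 0 0 0" --pt "-0.008 0 0 0 0 0" --pt "-0.012 0 0 0 0 0" --pt "-0.014 0 0 0 0 0" --pt "-0.014 0 0 0 0 0"

```text
time: 10.9
tcp_pos: [0.468, -0.1376, 0.0104]
ee_rot: [0.583, 0.813, 0.0, 0.0]
contact_force: [-0.7, 4.3, 5.0]
grip_width: 0.0324
gripper_force: 61.9
```

Request:
servo_tool --pt "-0.002 0 0 0 0 0" --pt "-0.004 0 0 0 0 0" --pt "-0.006 0 0 0 0 0" --pt "-0.006 0 0 0 0 0"

```text
time: 11.4
tcp_pos: [0.4685, -0.139, 0.0104]
ee_rot: [0.583, 0.813, 0.0, 0.0]
contact_force: [-1.6, 2.9, 4.6]
grip_width: 0.033
gripper_force: 61.9
```

```bash
cat >> h.py <<'E'
def rep():
    s=readout.read_state(); q=s['tcp_pos'][:2]-O; f=s['contact_force']
    print('jig x,y',(q@jx*1e3).round(2),(q@jy*1e3+1.5).round(2),'u',(s['tcp_pos'][2]*1e3+19.6).round(2),'yaw',(yawx()-JY-.005).round(4),'Fjig',(f[:2]@jx).round(1),(f[:2]@jy).round(1),f[2].round(1),'M',s['ft_torque'].round(2),s['grip_width'],s['time'])
E
python3 -c "
from h import *
rep()"
```

```text
jig x,y -4.75 1.48 u 30.03 yaw -0.0042 Fjig -0.6 3.2 4.6 M [ 0.48  0.2  -0.04] 0.032995458944305195 11.4
```

Request:
servo_tool --pt "-0.002 0 0 0 0 0" --pt "-0.004 0 0 0 0 0" --pt "-0.006 0 0 0 0 0" --pt "-0.006 0 0 0 0 0"

```text
time: 11.9
tcp_pos: [0.469, -0.1404, 0.0104]
ee_rot: [0.583, 0.813, 0.0, 0.0]
contact_force: [-1.5, 3.6, 4.6]
grip_width: 0.0329
gripper_force: 61.9
```

Request:
servo_tool --pt "-0.002 0 0 0 0 0" --pt "-0.003 0 0 0 0 0" --pt "-0.003 0 0 0 0 0"

```text
time: 12.28
tcp_pos: [0.469, -0.1404, 0.0104]
ee_rot: [0.583, 0.813, 0.001, -0.0]
contact_force: [-2.0, 5.2, 7.2]
grip_width: 0.0327
gripper_force: 62.1
```

```bash
python3 -c "
from h import *
rep()"
```

```text
jig x,y -4.77 0.02 u 30.0 yaw -0.0043 Fjig -0.3 5.6 7.2 M [ 0.85  0.3  -0.06] 0.03268838258858462 12.275
```

At the stop: y holds at 0.0 and the force is rising. Now slide to the fence.

Request:
servo_tool --pt "0 0.004 0 0 0 0" --pt "0 0.008 0 0 0 0" --pt "0 0.012 0 0 0 0" --pt "0 0.014 0 0 0 0" --pt "0 0.014 0 0 0 0"

```text
time: 12.9
tcp_pos: [0.4697, -0.1402, 0.0105]
ee_rot: [0.582, 0.813, -0.002, -0.003]
contact_force: [-12.5, 2.0, 14.5]
grip_width: 0.0333
gripper_force: 63.1
```

```bash
python3 -c "
from h import *
rep()"
```

```text
jig x,y -3.95 0.03 u 30.05 yaw -0.0038 Fjig -11.2 5.9 14.5 M [ 0.33  1.92 -0.09] 0.03325448148975432 12.9
```

Request:
servo_tool --pt "0 0.002 0 0 0 0" --pt "0 0.004 0 0 0 0" --pt "0 0.005 0 0 0 0" --pt "0 0.005 0 0 0 0"

```text
time: 13.4
tcp_pos: [0.4709, -0.1398, 0.0105]
ee_rot: [0.582, 0.813, -0.002, -0.003]
contact_force: [-12.3, 2.8, 13.1]
grip_width: 0.0326
gripper_force: 63.1
```

```bash
python3 -c "
from h import *
rep()"
```

```text
jig x,y -2.72 0.04 u 30.07 yaw -0.0038 Fjig -10.8 6.6 13.1 M [ 0.35  1.99 -0.15] 0.032591132465924676 13.4
```

Request:
servo_tool --pt "0 0.002 0 0 0 0" --pt "0 0.004 0 0 0 0" --pt "0 0.006 0 0 0 0" --pt "0 0.006 0 0 0 0"

```text
time: 13.9
tcp_pos: [0.4724, -0.1393, 0.0105]
ee_rot: [0.582, 0.813, -0.002, -0.003]
contact_force: [-11.2, 2.0, 14.0]
grip_width: 0.0327
gripper_force: 63.1
```

```bash
python3 -c "
from h import *
rep()"
```

```text
jig x,y -1.16 0.03 u 30.07 yaw -0.0039 Fjig -10.0 5.5 14.0 M [ 0.35  1.9  -0.12] 0.03267796571467116 13.9
```

Request:
servo_tool --pt "0 0.002 0 0 0 0" --pt "0 0.004 0 0 0 0" --pt "0 0.004 0 0 0 0"

```text
time: 14.28
tcp_pos: [0.4728, -0.1391, 0.0105]
ee_rot: [0.582, 0.813, -0.002, -0.003]
contact_force: [-14.1, 2.6, 15.8]
grip_width: 0.0326
gripper_force: 63.3
```

```bash
python3 -c "
from h import *
rep()"
```

```text
jig x,y -0.71 0.03 u 30.09 yaw -0.0037 Fjig -12.6 7.0 15.8 M [ 0.18  2.27 -0.13] 0.032600457435959664 14.275
```

The fence is touching: only 0.45 mm of motion for 1 mm commanded. Push more sideways and ease the down push slightly.

Request:
servo_tool --pt "0 0.002 -0.001 0 0 0" --pt "0 0.005 -0.002 0 0 0" --pt "0 0.005 -0.002 0 0 0" --pt "0 0.005 -0.002 0 0 0"

```text
time: 14.78
tcp_pos: [0.4729, -0.1391, 0.0105]
ee_rot: [0.582, 0.813, -0.003, -0.004]
contact_force: [-16.6, 0.1, 15.8]
grip_width: 0.0329
gripper_force: 63.2
```

```bash
python3 -c "
from h import *
rep()"
```

```text
jig x,y -0.62 0.05 u 30.11 yaw -0.0029 Fjig -15.7 5.5 15.8 M [-0.11  2.71 -0.01] 0.03285560876138822 14.775
```

Request:
servo_tool --pt "0 0.003 -0.002 0 0 0" --pt "0 0.006 -0.004 0 0 0" --pt "0 0.009 -0.006 0 0 0" --pt "0 0.009 -0.006 0 0 0" --pt "0 0.009 -0.006 0 0 0"

```text
time: 15.4
tcp_pos: [0.4729, -0.1391, 0.0106]
ee_rot: [0.582, 0.813, -0.005, -0.005]
contact_force: [-18.7, -4.4, 10.7]
grip_width: 0.0324
gripper_force: 62.7
```

```bash
python3 - <<'E'
from h import *
rep()
c=cap('side','side9')
cv2.imwrite('pics/v9.png',cv2.resize(c['image'][205:315,255:375,::-1],(655,600),interpolation=cv2.INTER_CUBIC))
E
```

```text
jig x,y -0.57 0.02 u 30.22 yaw -0.0018 Fjig -19.1 1.8 10.7 M [-0.84  3.24  0.27] 0.03237989281089598 15.4
```

View pics/v9.png

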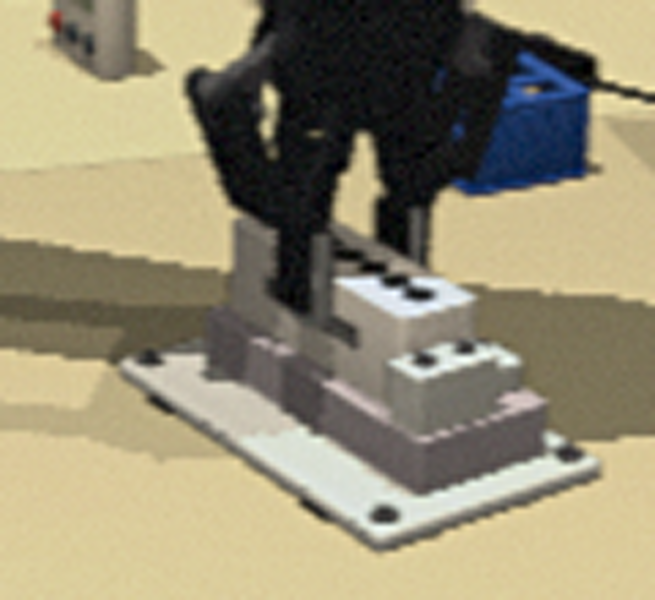

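The last view shows the block upright on the bed, along the fence, its near end on the stop at crop (430,350). A small extra push down and toward the stop, then settle.

Request:
servo_tool --pt "-0.002 0.001 0.001 0 0 0" --pt "-0.003 0.002 0.002 0 0 0" --pt "-0.003 0.002 0.002 0 0 0" --pt "-0.003 0.002 0.002 0 0 0" --pt "-0.003 0.002 0.002 0 0 0" --pt "-0.003 0.002 0.002 0 0 0"

```text
time: 16.2
tcp_pos: [0.4729, -0.139, 0.0106]
ee_rot: [0.582, 0.813, -0.005, -0.007]
contact_force: [-23.2, -1.9, 17.9]
grip_width: 0.0328
gripper_force: 63.7
```

```bash
python3 - <<'E'
from h import *
rep(); s=readout.read_state(); print(Ro.from_quat(s['ee_rot']).as_matrix()[:,2])
f=s['contact_force']; 
if -26<f[:2]@jx<-17 and 8<f[2]<18: print(arm.finish_job())
E
```

```text
jig x,y -0.6 0.09 u 30.23 yaw -0.0018 Fjig -22.6 5.6 17.9 M [-0.43  3.97  0.25] 0.032818017994368266 16.2
[-1.69741111e-02 -9.23735406e-04 -9.99855503e-01]
the job is handed in; nothing more can be done
None
```

The job is handed in: the tube block is on the bed against the fence and stop, held with about 23 N sideways and 18 N down (under the 70 N dent limit); no pass or fail verdict came back.

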